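Shut and lock the service cover on the mahjong table's hub

ROBOT

A 6-joint arm with a two-finger parallel gripper is mounted at the origin on the work surface. World frame = base frame: x ahead of the robot, y to its left, z up, the work surface at z = 0. Lengths are in m, angles in rad, forces in N, time in s.
With the tool pointing down it reaches from about 0.375 to 0.9 m from the base axis. Payload 3.1 kg.
Tool frame: the origin (TCP) lies between the finger pads; the fingertips stand 11 mm ahead of it and the grasp point (between the pads) lies 8 mm behind it; z points along the fingers, y is the direction in which the jaws open and shut (so a half turn about z gives the same grasp; the last joint's range is limited). The gripper opens to 85 mm and grips with 20 to 120 N. Pads are 22 mm wide; open, the fingers measure 114 mm over their backs; the gripper's body (76 mm by 85 mm) begins 54 mm behind the grasp point. The pads swing forward as they close: fully open they stand 13 mm farther back than shut.
Start: joints at [1.008, 0.527, 1.433, -0, 1.181, -0.178], TCP at [0.234, 0.58, 0.242] pointing down, gripper open.
Joint ranges: [-3.08, 3.08], [-0.75, 2.2], [0.22, 2.44], [-1.43, 4.57], [0, 2.65], [-2.85, 2.85]. Speed limits (rad/s): [2.79, 2.79, 3.14, 3.14, 3.14, 3.14].

INTERFACE

Orientations are given as a unit quaternion [x, y, z, w].
In Python, from station import manip gives the robot as it stands. The module is installed in compiled form; this text tells all that it offers.
- The arm moves only by the tool arm_command, never from a script. Its argument "rows" is a list of rows, each a list of 3 entries, a list of its own where there are three numbers: the shift along the world's x, y, z in mm, then the turn about the world's z in rad, then the closure, from -1 (fully open) to 1 (shut), so that 0 is half open. A call has 1 to 12 rows; each row shifts and turns the commanded pose from where the row before left it; what a row does not reach is not made up. A row lasts 1/8 s, in which the tool goes at most 62.5 mm and 10.7 degrees, less where a joint would pass 70% of its speed; a pose out of reach is approached as far as the arm can. A call with a gripper value outside its range is refused whole. The fingers move at their own pace and stop on an object; "squeeze" is the grip in N (left out, the last holds). Time passes only in rows, so rows that do not move let the fingers close. It gives the time, the measured TCP pose, the force and the opening at its end, in the units of the state.
- manip.sense(): the state, without advancing time (a new reading comes with each control period).
- manip.snapshot(name): name is "side" or "top" or "wrist"; returns the picture (480x640x3 uint8, blue, green, red); there is no depth.
- manip.get_calibration(name): a dict with "fovy" (degrees; the focal length in pixels is half the picture's height over the tangent of half this angle, whatever the lens; pixels are square), "cx", "cy" (the principal point, pixels), "R" (3x3) and "t" (3): a world point X has camera coordinates R X + t. Camera axes: x right, y down, z forward; pixel columns grow to the right and rows downward; lengths in m; the calibration is good to about 2 mm. A picture is of the moment at which its call begins: read the wrist's pose just before it. get_calibration takes no time and is no camera call; for the wrist camera it gives the pose at the moment of the call.
- manip.sign_off(): hands the job in, once; it reports no verdict.
The state is a dict: "t": time; "q": joint angles; "qd": joint speeds; "tau": joint torques, N m; "tcp_pos": TCP position; "tool_rot": TCP orientation; "force": force on the tool from outside, world axes, zero at the start; "ft_torque": the same for the moment, N m; "finger_gap": opening from 0.0 (shut) to 1.0 (fully open).
Only numpy, scipy, OpenCV 4.12 (cv2) and the standard library are available. Lean on these libraries where they do the work, as an engineer would, in place of code of your own. Each camera call takes 0.05 s, during which the arm holds its last target.

TASK

The service cover on the mahjong table's centre hub has been left standing open. Shut it, then fasten it with its sprung stud: push the stud in and turn it a quarter turn clockwise until it locks, and let go. The slot it drops into may sit a little askew, so feel for it and do not force the stud, its receptacle is only plastic; leave the dice, the tumbler and the glasses where they are.

Things in the scene. Friction and masses are not known exactly. Their poses are not given: they have to be found in the camera images.
- hub: raised centre console of the mahjong table, a fixed grey plastic block 250 x 250 mm, 45 mm high. Origin: centre of its underside, on the table top; z up. A chrome dial (48 mm across, 23 mm high) stands on it at x = +12 mm. The service bay opens in its top on the -x side; the cover's hinge line runs parallel to y at x = -33 mm, 45 mm up. Shut, the cover lies flush with the hub's top
- cover (a joint): hinge angle (rad) of the aluminium service cover, 77 mm from hinge line to free edge, 96 mm along the hinge, 4 mm thick, about 0.12 kg: 0 shut and flush, growing as it swings up towards the dial, at most 1.4; starts at 0.55 to 1.05. The stiff hinge keeps it where it is left (0.12 N m moves it)
- cover_edge (a point): middle of the cover's free edge, on its outer face, 77 mm from the hinge line. Cover shut, its axes are the hub's: x from this edge towards the hinge, y along the hinge, z out of the outer face; they tip with the cover. The stud stands 24 mm from this edge at y = 0; to both sides of it (|y| 15 to 48 mm) the face is bare
- stud_head (a point): on the stud's axis, on top of its round steel flange (26 mm across, 3 mm thick). On the flange stands the wing one grips: a flat steel bar 26 mm long (this point's x), 8 mm thick (y), 17 mm tall (z). Stud out, this point is 20 mm above the cover's outer face. The axes turn with the stud
- stud_seat (a point): fixed point of the hub, flush with its top, where the stud's axis stands when the cover is shut: hub x = -86 mm, y = 0. Below it, hidden once the cover is shut, is the black plastic receptacle with a slotted plate for the stud's cross bar. The bar, 3 mm thick, 18 mm long, parallel to the wing, is at the stud's foot. The receptacle bears at most 30 N from the bar, pressing or turning
- stud_push (a joint): how far the stud is pushed in (m), 0 out, at most 0.016. Spring: 3 N at 0, plus 0.4 N per mm. The bar meets the slotted plate after 0.5 to 6.5 mm (differs from table to table); lined up, it passes. 7.5 mm past that it can turn under the plate; 9 mm past it stands on the closed bottom. Let go when turned, the stud rises 2 to 3.5 mm into the lock and stays 6 to 12 mm in
- stud_turn (a joint): stud angle (rad) about its axis, growing clockwise seen from above the shut cover; free from -0.8 to 2.2, starts at -0.45 to 0.45, light friction. At 0 the wing lies along the hub's x
- stud_slot (a point): the same point as stud_seat, for the angles: the slot lies along hub x only to within 0.4 rad (the receptacle sits askew, differently on each table); the bar enters it up to 0.1 rad out of line, wedging a little. The lock is 1.57 rad clockwise of the slot, play 0.13 rad either way; a rounded ridge, passed with the stud fully in, is 0.6 rad before it, a hard stop just after its play
- tumbler: frosted glass tumbler, 72 mm across, 100 mm high, on the table at the hub's +y side. Origin: centre of its foot
- die_a: red resin die, 18 mm, on the table at the hub's -y side. Origin: centre of its underside
- die_b: second red resin die, 18 mm, on the table at the hub's -y side. Origin: centre of its underside
- glasses: tortoiseshell reading glasses standing open on the table beyond the hub, 134 mm wide, 40 mm high, 145 mm deep. Origin: on the table below the middle of them
Things that resemble listed ones, but are neither listed nor needed, are in the scene too. There is more than one size of the tumbler; the job needs the larger.

How it is judged:
On the way, in this order (a step that is already met when the one before it is completed fails the run):
1. the cover is shut (value of joint cover below 0.03 rad), for 0.2 s.
2. with the cover shut, the stud is in under the receptacle's plate and turned to its lock (value of joint cover below 0.03 rad and value of joint stud_push above 0.0053 m and value of joint stud_turn above 0.95 rad), for 0.2 s.
At the end, for the whole second after the job is handed in: The cover is shut (within 0.03 rad), the stud is locked: turned at least 0.95 rad (only the lock holds it there) clockwise and held at least 5.3 mm in by the receptacle, at rest, with nothing touching it. Dice, glasses and tumbler are within 20 mm of where they stood, the tumbler upright (all of step 2 and velocity of joint stud_turn between -0.05 and 0.05 rad/s and velocity of joint stud_push between -0.005 and 0.005 m/s and velocity of joint cover between -0.05 and 0.05 rad/s and distance of each of tumbler, die_a, die_b, glasses from where it was at the start of the episode below 0.02 m and angle between tumbler's own z axis and vertical below 0.1 rad).
It fails at once if the stud's cross bar is forced against the receptacle with more than 30 N (contact force between any of stud_bar, stud_pin and anything else above 30 N).
It fails at once if the dice, the glasses or the tumbler are pushed more than 20 mm, or the tumbler is tipped (distance of any of tumbler, die_a, die_b, glasses from where it was at the start of the episode above 0.02 m or angle between tumbler's own z axis and vertical above 0.3 rad).
It also fails if it takes over 64 s, if anything falls off the work surface, if the arm or the gripper's body presses on something with over 40 N, if the wrist force passes 120 N, or if a joint passes its speed limit or range.

## Working session

There is one attempt and no reset: what is moved stays moved. The work goes in short steps, Python scripts to look and compute and a tool call to move; the robot and the scene stay as the last step left them, time stands still between calls to the robot, and variables do not carry over. Pictures are saved under pics/ and viewed, and the job is handed in when it is done.

Besides the shell and the picture viewer there is one more tool, called as name(argument=value, ...), one argument or row to a line, values as JSON. arm_command: Moves the arm, as the interface text tells. Its arguments: {"type":"object","properties":{"rows":{"type":"array","items":{"type":"array"}},"squeeze":{"type":"number"}},"required":["rows"]}

```bash
mkdir -p pics; cat > h.py <<'E'
from station import manip
import numpy as np, cv2
def snap(name,fn):
    c=manip.get_calibration(name); im=manip.snapshot(name); cv2.imwrite('pics/'+fn,im); np.savez('pics/'+fn+'.npz',**{k:np.array(v) for k,v in c.items()}); return im,c
def load(fn):
    c=dict(np.load('pics/'+fn+'.npz')); return c
def proj(c,X):
    f=240/np.tan(np.radians(float(c['fovy']))/2); p=np.array(c['R'])@np.array(X)+np.array(c['t']); return np.array([c['cx']+f*p[0]/p[2], c['cy']+f*p[1]/p[2]])
def ray(c,u,v):
    f=240/np.tan(np.radians(float(c['fovy']))/2); R=np.array(c['R']); d=R.T@np.array([(u-c['cx'])/f,(v-c['cy'])/f,1.]); o=-R.T@np.array(c['t']); return o,d/np.linalg.norm(d)
def onz(c,u,v,z):
    o,d=ray(c,u,v); return o+d*(z-o[2])/d[2]
E
python3 - <<'E'
from h import *
for n in ['side','top','wrist']:
    im,c=snap(n,n+'0.png'); print(n,c)
s=manip.sense(); print(s)
E
```

```text
side {'fovy': 54.66107259700428, 'cx': 312.9314973343704, 'cy': 236.25065377257297, 'R': array([[ 0.76081867, -0.64886377, -0.01143521],
       [-0.44655632, -0.51065678, -0.73472247],
       [ 0.47089532,  0.56409704, -0.67827143]]), 't': array([-0.46066865,  0.34872503,  0.50693496])}
top {'fovy': 47.90725031857153, 'cx': 313.8856327534515, 'cy': 249.32668758768966, 'R': array([[ 0.01389847, -0.99989105, -0.00497137],
       [-0.97611132, -0.01248947, -0.21691174],
       [ 0.21682602,  0.00786736, -0.97617856]]), 't': array([0.04112679, 0.64258092, 0.96455508])}
wrist {'fovy': 58.36178795785259, 'cx': 314.6308347082282, 'cy': 229.20805166577662, 'R': array([[ 0.37497535,  0.92703349, -0.0015488 ],
       [ 0.89176626, -0.36025268,  0.27380821],
       [ 0.25327142, -0.1040525 , -0.96178306]]), 't': array([-0.62467457, -0.03537421,  0.37755771])}
{'t': 0.15, 'q': array([ 1.00850818e+00,  5.28243061e-01,  1.43362377e+00,  4.35960525e-06,
        1.18140676e+00, -1.78512757e-01]), 'qd': array([ 1.86698517e-03, -3.41732505e-03, -2.84240368e-03,  1.37479414e-03,
        3.93126641e-04,  6.80249434e-05]), 'tau': array([ 9.37316363e-04, -4.42746305e+01, -1.78277868e+01, -1.86150692e-04,
        5.57988184e-03,  6.04240029e-06]), 'tcp_pos': array([0.23370195, 0.57908118, 0.24155926]), 'tool_rot': array([ 1.90713026e-01,  9.81645473e-01, -7.82738233e-04, -3.06118573e-04]), 'force': array([-0.64401883,  0.07912804,  0.28297269]), 'ft_torque': array([ 0.03566301, -0.0188195 ,  0.01218965]), 'finger_gap': 0.9955442304472855}
```

View pics/side0.png

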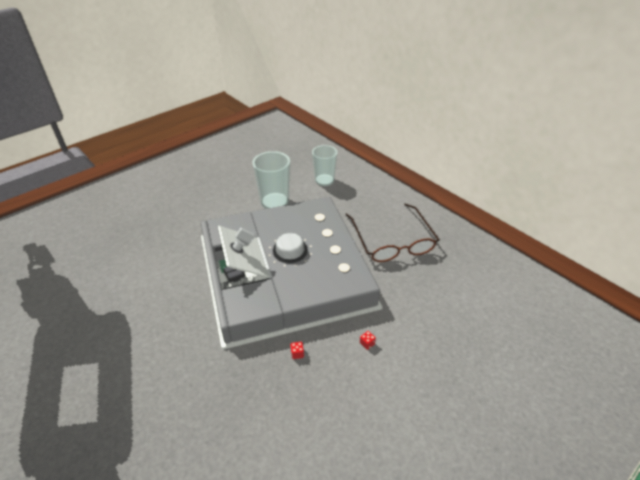

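View pics/top0.png

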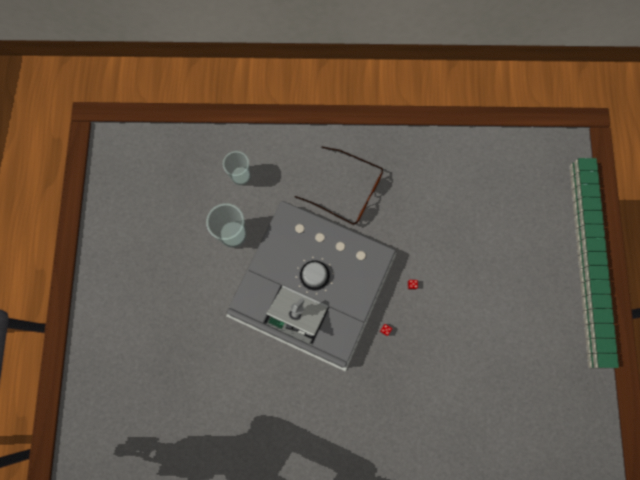

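View pics/wrist0.png

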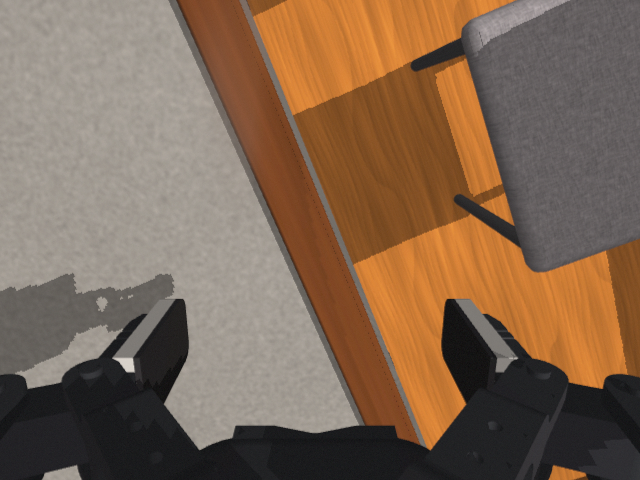

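```bash
python3 - <<'E'
import cv2
a=cv2.imread('pics/top0.png')[190:380,190:440]; cv2.imwrite('pics/top0c.png',cv2.resize(a,None,fx=3.15,fy=3.15,interpolation=cv2.INTER_CUBIC))
a=cv2.imread('pics/side0.png')[190:350,190:390]; cv2.imwrite('pics/side0c.png',cv2.resize(a,None,fx=3.7,fy=3.7,interpolation=cv2.INTER_CUBIC))
E
```

```text
(no output)
```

View pics/top0c.png

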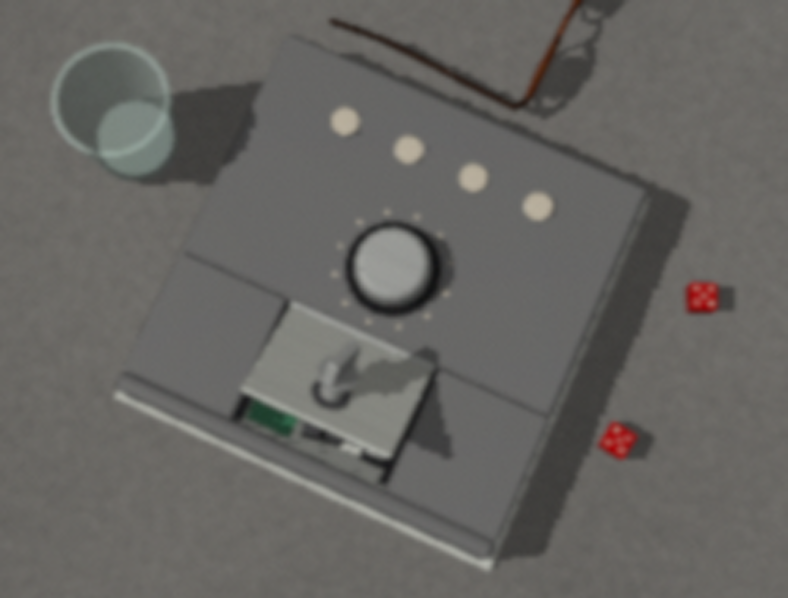

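View pics/side0c.png

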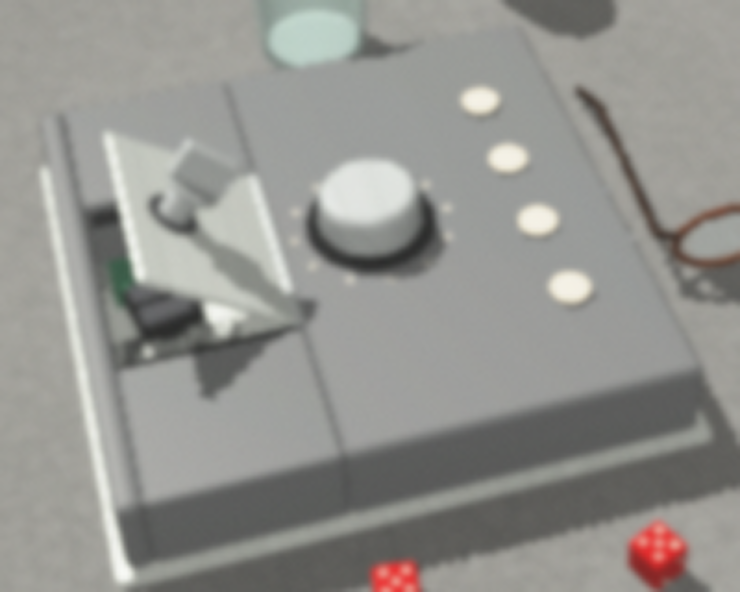

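```bash
cat > fit.py <<'E'
from h import *
from scipy.optimize import least_squares
T=load('top0.png');S=load('side0.png')
A=[((-33,125),(187,253)),((-33,-125),(547,413)),((125,125),(292,35)),((125,-125),(650,190)),((-33,48),(290,303)),((-33,-48),(437,370))]
B=[((-33,125),(228,85)),((-33,-125),(348,465)),((125,125),(522,28)),((125,-125),(700,370)),((-33,48),(258,175)),((-33,-48),(297,295))]
CA=[(48,(243,390)),(-48,(390,460))];CB=[(48,(105,130)),(-48,(140,283))]
def W(p,x,y,z):
    c,s=np.cos(p[2]),np.sin(p[2]); return np.array([p[0]+c*x-s*y,p[1]+s*x+c*y,z])
def res(p,pr=False):
    r=[]
    for (c,L,k) in ((T,A,3.15),(S,B,3.7)):
        for (x,y),(u,v) in L:
            r.append(proj(c,W(p,x/1e3,y/1e3,.045))-(190+np.array([u,v])/k))
    for (c,L,k) in ((T,CA,3.15),(S,CB,3.7)):
        for y,(u,v) in L:
            r.append(proj(c,W(p,-.033-.077*np.cos(p[3]),y/1e3,.045+.077*np.sin(p[3])))-(190+np.array([u,v])/k))
    r=np.array(r)
    if pr: print(r.round(1))
    return r.ravel()
if __name__=='__main__':
    f=least_squares(res,[.6,0,-.4,.8],loss='soft_l1');p=f.x;res(p,True);print(p)
    for n,X in dict(seat=(-.086,0,.045),free=(-.033-.077*np.cos(p[3]),0,.045+.077*np.sin(p[3])),hinge=(-.033,0,.045),dial=(.012,0,.068)).items(): print(n,W(p,*X))
    d=W(p,-.033-.053*np.cos(p[3]),0,.045+.053*np.sin(p[3]));nrm=W([0,0,p[2]],np.sin(p[3]),0,np.cos(p[3]));print('head',d+.02*nrm,'wingtop',d+.037*nrm,nrm)
    for c in (T,S): print(proj(c,d),proj(c,d+.02*nrm),proj(c,d+.037*nrm))
E
python3 fit.py
```

```text
[[-2.  -0.6]
 [ 1.3  2.6]
 [-0.5 -1.8]
 [ 0.8 -0.2]
 [ 0.9 -0.1]
 [-0.6 -0.7]
 [-1.6 -1.5]
 [-2.2 -0.9]
 [-0.2 -1.7]
 [ 2.1  0.8]
 [-1.4  1.1]
 [ 0.1  7.9]
 [-0.3 -0.7]
 [ 0.6 -0.8]
 [ 0.2  1. ]
 [-0.3  0.1]]
[ 0.58467861  0.05147507 -0.41841157  0.62261355]
seat [0.50609736 0.08641769 0.045     ]
free [0.49736982 0.09029855 0.08990334]
hinge [0.55452534 0.06488328 0.045     ]
dial [0.59564344 0.04659935 0.068     ]
head [0.52584161 0.07763804 0.09215464] wingtop [0.53490013 0.07361    0.10596471] [ 0.53285425 -0.2369436   0.81235712]
[295.32257723 315.16232991] [297.69206542 308.49336405] [299.75791059 302.67900673]
[236.19524696 249.24244208] [242.23086577 240.38599572] [247.47416327 232.69217268]
```

```bash
sed -i 's/((-33,-48),(297,295))\]/((-33,-48),(300,320))]/' fit.py; python3 fit.py | tail -9; python3 - <<'E'
from h import *
c=load('wrist0.png'); o=-c['R'].T@c['t']; print(o, o-np.array([.2337,.579,.2416]))
E
```

```text
[-0.2  0.2]]
[ 0.58482798  0.05132416 -0.41772933  0.62032884]
seat [0.50622291 0.08621317 0.045     ]
free [0.4973991  0.09012963 0.08976031]
hinge [0.55466557 0.0647118  0.045     ]
dial [0.59579613 0.04645593 0.068     ]
head [0.52587475 0.07749066 0.09208279] wingtop [0.53490715 0.07348161 0.10591548] [ 0.53131798 -0.23582644  0.81368734]
[295.41674088 315.13426685] [297.77422896 308.48066164] [299.82973232 302.67935645]
[236.29505937 249.32381079] [242.30584085 240.45757329] [247.52782539 232.75485522]
[0.17015851 0.60563642 0.37184687] [-0.06354149  0.02663642  0.13024687]
```

arm_command(
  rows=[
    [[20, -40, -3], 0, -1],
    [[20, -40, -3], 0, -1],
    [[20, -40, -3], 0, -1],
    [[20, -40, -3], 0, -1],
    [[20, -40, -3], 0, -1],
    [[20, -40, -3], 0, -1],
    [[20, -40, -3], 0, -1],
    [[20, -40, -3], 0, -1],
    [[20, -40, -4], 0, -1],
    [[20, -40, -4], -0.01, -1],
    [[20, -40, -4], -0.01, -1],
    [[20, -40, -4], -0.014, -1],
  ],
)

```text
t: 1.65
tcp_pos: [0.4745, 0.0981, 0.2021]
tool_rot: [0.208, 0.978, 0.0, -0.0]
force: [0.0, -0.6, -0.1]
finger_gap: 1.004
```

```bash
python3 - <<'E'
from h import *
im,c=snap('wrist','w1.png'); s=manip.sense(); print(s['t'],s['tcp_pos'],s['force'])
E
```

```text
1.7 [0.47801181 0.09393802 0.20193577] [ 1.62070753 -2.58213752  0.63591709]
```

View pics/w1.png

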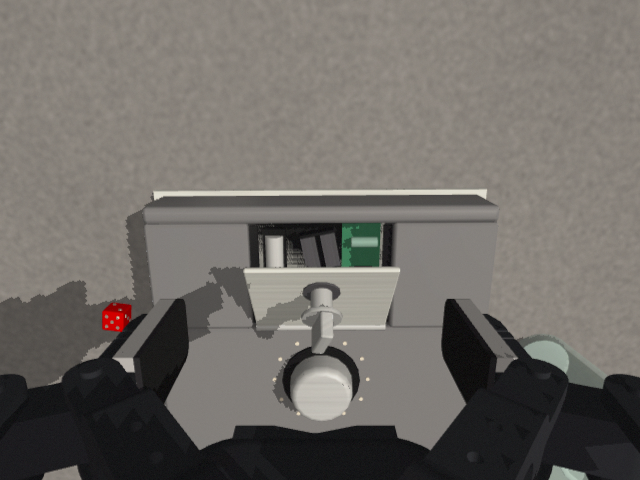

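```bash
python3 - <<'E'
from h import *
im,c=snap('wrist','w2.png'); s=manip.sense(); print(s['t'],s['tcp_pos'],s['force'],s['qd'].round(3))
cv2.imwrite('pics/w2c.png',cv2.resize(im[180:380,230:430],None,fx=3,fy=3,interpolation=cv2.INTER_CUBIC))
a=im[215:275,280:380].astype(float); cv2.imwrite('pics/w2d.png',cv2.resize(np.clip(a*2,0,255).astype(np.uint8),None,fx=8,fy=8,interpolation=cv2.INTER_CUBIC))
E
```

```text
1.75 [0.47658238 0.09613978 0.20204055] [-0.33937968 -0.04034325  0.05761995] [ 0.062 -0.017  0.037  0.042  0.03   0.037]
```

View pics/w2c.png

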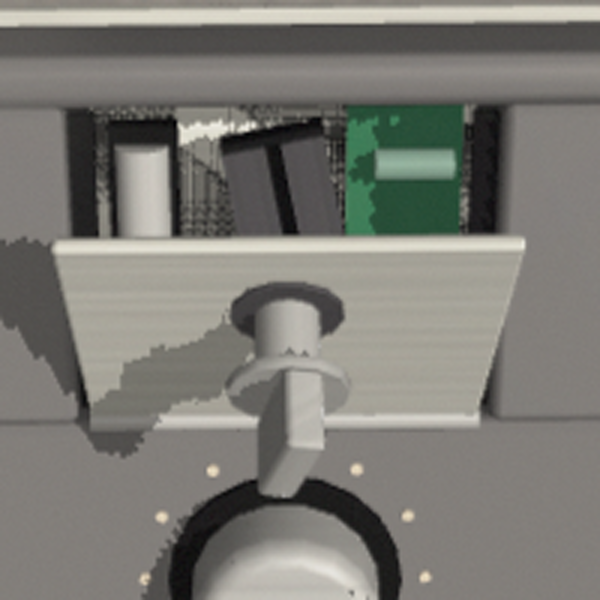

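View pics/w2d.png

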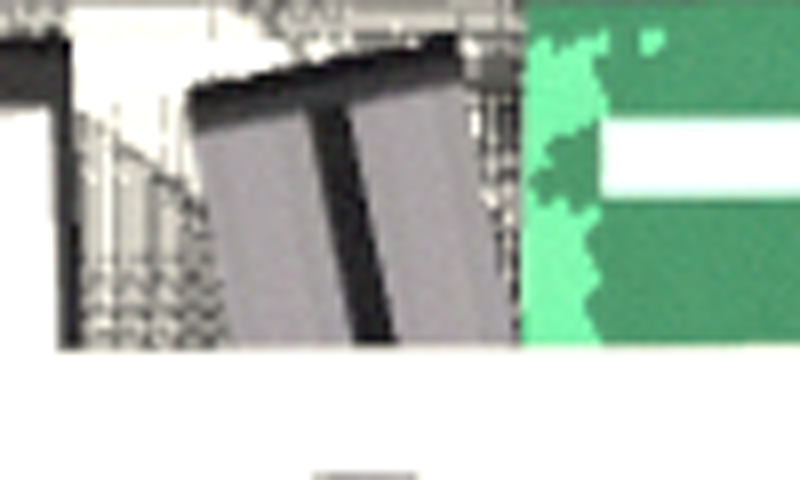

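```bash
python3 - <<'E'
from h import *
c=load('w2.png')
for z in (.03,.04):
    a=onz(c,320.25,228.1,z);b=onz(c,327.25,257.5,z);d=b-a;print(a,b,np.arctan2(d[1],d[0]), -0.4177-np.arctan2(d[1],d[0]))
# seam line left-right & front lip in image for hub yaw
for (p,q,z) in (((145+0,328.0),(445,328.0),.045),((251,269.5),(392,269),None)):
    pass
print('seat px',proj(c,[.50622,.08621,.045]))
from fit import W
p=[0.58482798,0.05132416,-0.41772933,.62]
for X in ((-.033,.048,.045),(-.033,-.048,.045),(-.125,.125,.0),(-.125,-.125,0),(-.096,.048,.09),(-.096,-.048,.09)): print(X,proj(c,W(p,*X)))
E
```

```text
[0.49563593 0.09109569 0.03      ] [0.51862444 0.08659674 0.03      ] -0.19326170359710768 -0.22443829640289234
[0.49296293 0.09215719 0.04      ] [0.51519025 0.08780721 0.04      ] -0.19326170359710795 -0.22443829640289206
seat px [320.25661313 249.86118639]
(-0.033, 0.048, 0.045) [385.21119486 317.52947632]
(-0.033, -0.048, 0.045) [255.40024642 317.92980591]
(-0.125, 0.125, 0.0) [479.87065601 183.21458988]
(-0.125, -0.125, 0) [159.54381989 184.41307285]
(-0.096, 0.048, 0.09) [401.40680598 258.19507096]
(-0.096, -0.048, 0.09) [240.90681052 258.73674159]
```

```bash
cat > fit2.py <<'E'
from fit import *
w=load('w2.png')
k=lambda u,v:(230+u/3,180+v/3)
def res2(p,pr=False):
    r=list(res(p).reshape(-1,2)*.7)
    for X,uv in (((-.033,.048,.045),k(480,422)),((-.033,-.048,.045),k(90,422)),((-.125,.125,.0),(487,190)),((-.125,-.125,0),(154,191)),
      ((-.033-.077*np.cos(p[3]),.048,.045+.077*np.sin(p[3])),k(525,243)),((-.033-.077*np.cos(p[3]),-.048,.045+.077*np.sin(p[3])),k(53,243))):
        r.append((proj(w,W(p,*X))-np.array(uv))*.7)
    r=np.array(r)
    if pr: print(r.round(1).tolist())
    return r.ravel()
p=least_squares(res2,[.58,.05,-.41,.62],loss='soft_l1').x
if __name__=='__main__':
    res2(p,True);print(p,W(p,-.086,0,.045),W(p,-.1,-.032,.045))
E
python3 fit2.py
```

```text
[[-1.7, -1.7], [0.4, 0.8], [-0.4, -2.4], [0.3, -1.0], [0.3, -1.3], [-0.8, -1.6], [-0.2, -1.8], [-0.9, -1.7], [0.7, -1.8], [2.0, -0.2], [-0.1, -0.0], [0.3, -0.1], [-0.8, -1.5], [-0.3, -1.4], [0.8, 0.3], [0.3, -0.4], [-1.2, -0.0], [-0.9, -0.1], [-2.7, -2.2], [6.6, -3.1], [0.2, -0.3], [-1.2, -0.4]]
[ 0.58787013  0.05242955 -0.42228459  0.60117606] [0.5094248  0.08767626 0.045     ] [0.48353957 0.06422513 0.045     ]
```

arm_command(
  rows=[
    [[10, -21, 0], 0, 1],
    [[10, -21, 0], 0, 1],
    [[0, 0, -15], 0, 1],
    [[0, 0, -20], 0, 1],
    [[0, 0, -20], 0, 1],
    [[0, 0, -17], 0, 1],
    [[0, 0, 0], 0, 1],
    [[0, 0, 0], 0, 1],
  ],
)

```text
t: 2.75
tcp_pos: [0.4941, 0.0579, 0.1307]
tool_rot: [0.207, 0.978, 0.0, 0.0]
force: [0.5, 0.2, 0.2]
finger_gap: -0.002
```

```bash
python3 - <<'E'
from h import *
im,c=snap('wrist','w3.png'); s=manip.sense(); print(s['t'],s['tcp_pos'],s['force'],s['tool_rot'])
im,c=snap('side','s3.png')
cv2.imwrite('pics/s3c.png',cv2.resize(im[150:350,150:390],None,fx=3,fy=3,interpolation=cv2.INTER_CUBIC))
E
```

```text
2.8 [0.49437094 0.05779257 0.13096288] [-0.24176047  0.36558872  0.45021884] [2.07192395e-01 9.78300031e-01 9.01736925e-05 5.93620879e-04]
```

View pics/w3.png

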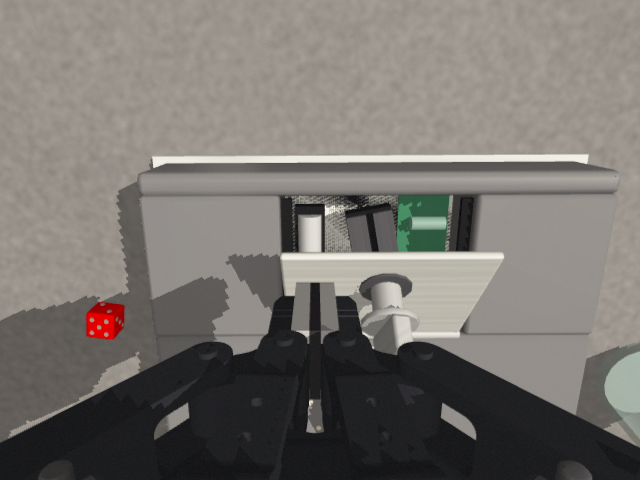

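View pics/s3c.png

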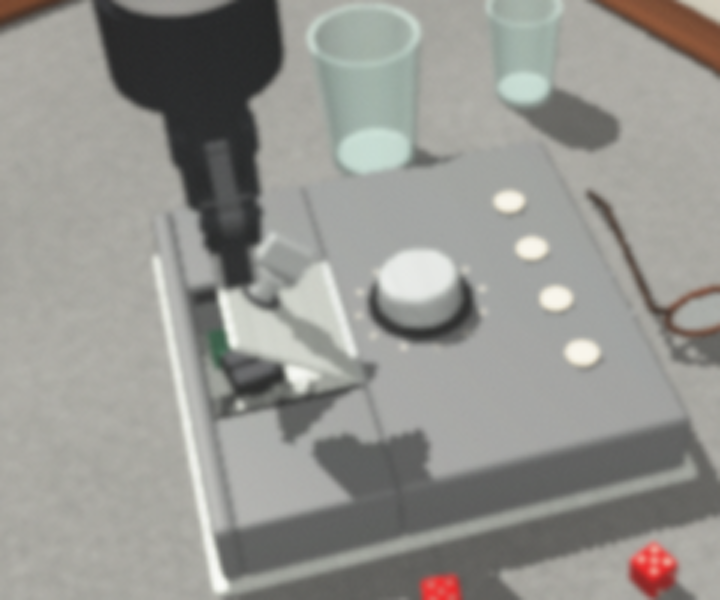

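arm_command(
  rows=[
    [[0, 0, 0], -0.175, 1],
    [[0, 0, 0], -0.175, 1],
    [[0, 0, 0], -0.175, 1],
    [[0, 0, 0], -0.175, 1],
    [[0, 0, 0], -0.175, 1],
    [[0, 0, 0], -0.175, 1],
    [[0, 0, 0], -0.175, 1],
    [[0, 0, 0], -0.175, 1],
    [[0, 0, 0], -0.17, 1],
    [[0, 0, -10], 0, 1],
    [[0, 0, -10], 0, 1],
    [[0, 0, -8], 0, 1],
  ],
)

```text
t: 4.35
tcp_pos: [0.4937, 0.0575, 0.1014]
tool_rot: [0.838, 0.546, -0.0, -0.0]
force: [0.0, 0.2, -0.5]
finger_gap: 0.001
```

```bash
python3 - <<'E'
from h import *
s=manip.sense(); print(s['t'],s['tcp_pos'],s['force'],s['tool_rot'])
im,c=snap('side','s4.png')
cv2.imwrite('pics/s4c.png',cv2.resize(im[150:350,150:390],None,fx=3,fy=3,interpolation=cv2.INTER_CUBIC))
E
```

```text
4.35 [0.49368427 0.05754263 0.10143873] [ 0.02553161  0.16212053 -0.5124436 ] [ 8.37806225e-01  5.45967517e-01 -3.47971199e-04 -2.78890439e-04]
```

View pics/s4c.png

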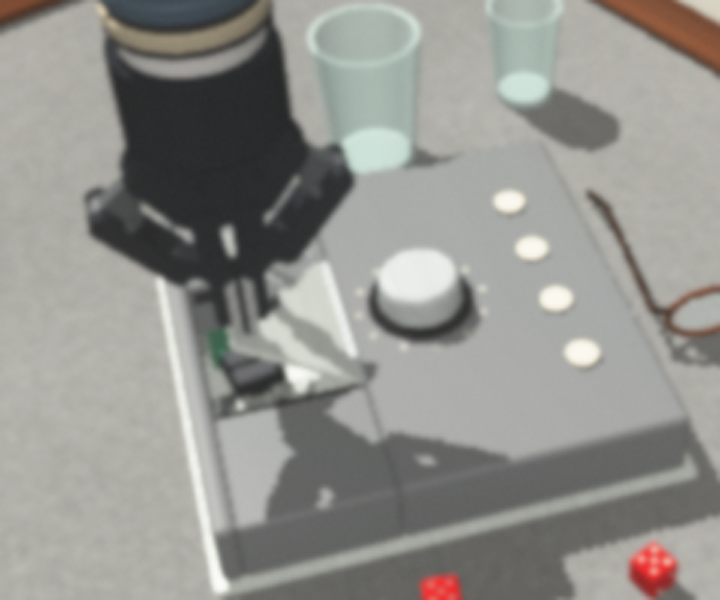

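arm_command(
  rows=[
    [[0, 0, -6], 0, 1],
    [[0, 0, -6], 0, 1],
    [[0, 0, -6], 0, 1],
    [[0, 0, -6], 0, 1],
    [[0, 0, -6], 0, 1],
    [[0, 0, -6], 0, 1],
  ],
)

```text
t: 5.15
tcp_pos: [0.4938, 0.0576, 0.0659]
tool_rot: [0.838, 0.545, -0.0, -0.0]
force: [-0.6, 0.6, 2.4]
finger_gap: 0.001
```

arm_command(
  rows=[
    [[0, 0, -3], 0, 1],
    [[0, 0, -3], 0, 1],
    [[0, 0, -1], 0, 1],
    [[0, 0, 0], 0, 1],
  ],
)

```text
t: 5.65
tcp_pos: [0.4943, 0.0575, 0.0593]
tool_rot: [0.838, 0.545, 0.0, 0.0]
force: [0.6, -0.7, 0.1]
finger_gap: -0.001
```

```bash
python3 - <<'E'
from h import *
s=manip.sense(); print(s['t'],s['tcp_pos'],s['force'],s['tool_rot'])
im,c=snap('side','s5.png')
cv2.imwrite('pics/s5c.png',cv2.resize(im[150:350,150:390],None,fx=3,fy=3,interpolation=cv2.INTER_CUBIC))
E
```

```text
5.65 [0.49425133 0.05746663 0.05928863] [ 0.57946232 -0.70558215  0.06103353] [8.38145368e-01 5.45446842e-01 2.04593242e-04 2.05770606e-04]
```

View pics/s5c.png

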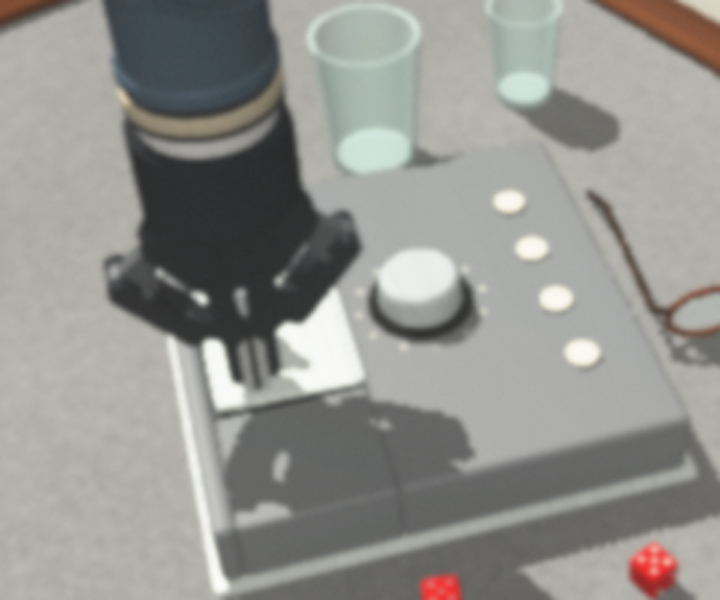

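Nearly shut. Continue gently to contact.

arm_command(
  rows=[
    [[0, 0, -1], 0, 1],
    [[0, 0, -1], 0, 1],
    [[0, 0, -0.5], 0, 1],
    [[0, 0, 0], 0, 1],
  ],
)

```text
t: 6.2
tcp_pos: [0.4942, 0.0575, 0.0568]
tool_rot: [0.838, 0.545, 0.0, 0.0]
force: [0.7, 0.3, 1.0]
finger_gap: -0.004
```

arm_command(
  rows=[
    [[0, 0, -0.5], 0, 1],
    [[0, 0, -0.5], 0, 1],
    [[0, 0, -0.2], 0, 1],
    [[0, 0, 0], 0, 1],
  ],
)

```text
t: 6.7
tcp_pos: [0.4942, 0.0575, 0.056]
tool_rot: [0.838, 0.545, 0.0, 0.0]
force: [-0.2, -0.5, 5.2]
finger_gap: 0.0
```

arm_command(
  rows=[
    [[0, 0, -0.5], 0, 1],
    [[0, 0, -0.5], 0, 1],
    [[0, 0, -0.5], 0, 1],
    [[0, 0, 0], 0, 1],
    [[0, 0, 0], 0, 1],
  ],
)

```text
t: 7.32
tcp_pos: [0.4943, 0.0575, 0.0558]
tool_rot: [0.838, 0.546, 0.001, 0.001]
force: [-1.1, 0.2, 16.8]
finger_gap: 0.001
```

arm_command(
  rows=[
    [[0, 0, 12], 0, 1],
    [[0, 0, 25], 0, 1],
    [[0, 0, 30], 0, 1],
    [[-4, 8, 30], 0.175, 0],
    [[-4, 8, 18], 0.175, -1],
    [[-4, 8, 0], 0.175, -1],
    [[-4, 8, 0], 0.175, -1],
    [[0, 6, 0], 0.175, -1],
    [[0, 0, 0], 0.175, -1],
    [[0, 0, 0], 0.175, -1],
    [[0, 0, 0], 0.175, -1],
    [[0, 0, 0], 0.17, -1],
  ],
)

```text
t: 8.82
tcp_pos: [0.4773, 0.0956, 0.1689]
tool_rot: [0.205, 0.979, -0.0, -0.001]
force: [0.5, -0.1, 0.2]
finger_gap: 0.999
```

arm_command(
  rows=[
    [[0, 0, 0], 0, -1],
    [[0, 0, 0], 0, -1],
  ],
)

```text
t: 9.07
tcp_pos: [0.4777, 0.0955, 0.169]
tool_rot: [0.209, 0.978, -0.0, -0.0]
force: [-0.2, 0.1, -0.2]
finger_gap: 1.002
```

```bash
python3 - <<'E'
from h import *
s=manip.sense(); print(s['t'],s['tcp_pos'],s['force'],s['tool_rot'])
im,c=snap('wrist','w6.png')
cv2.imwrite('pics/w6c.png',cv2.resize(im[180:380,200:440],None,fx=3,fy=3,interpolation=cv2.INTER_CUBIC))
im,c=snap('top','t6.png')
cv2.imwrite('pics/t6c.png',cv2.resize(im[190:380,190:440],None,fx=3.15,fy=3.15,interpolation=cv2.INTER_CUBIC))
im,c=snap('side','s6.png')
cv2.imwrite('pics/s6c.png',cv2.resize(im[150:350,150:390],None,fx=3,fy=3,interpolation=cv2.INTER_CUBIC))
E
```

```text
9.075 [0.47768515 0.09553792 0.16900757] [-0.16813082  0.0582112  -0.19339313] [ 2.08537693e-01  9.78014277e-01 -6.14232149e-05 -3.18551115e-04]
```

View pics/w6.png

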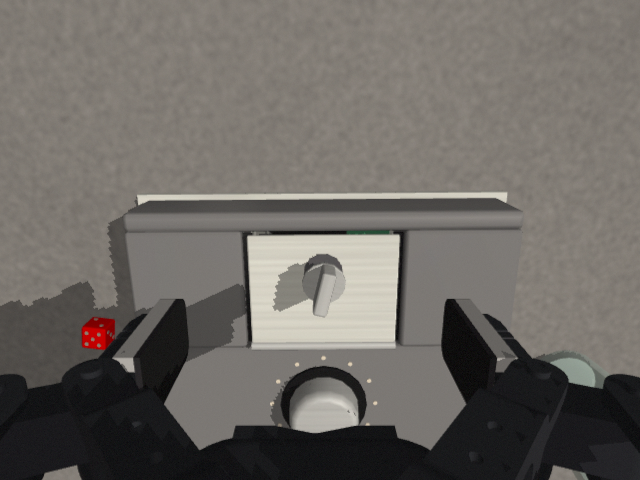

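View pics/w6c.png

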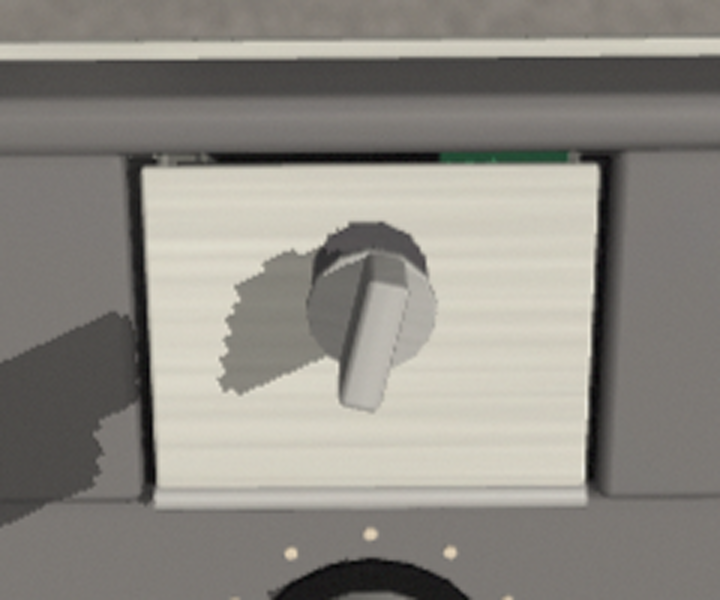

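View pics/s6c.png

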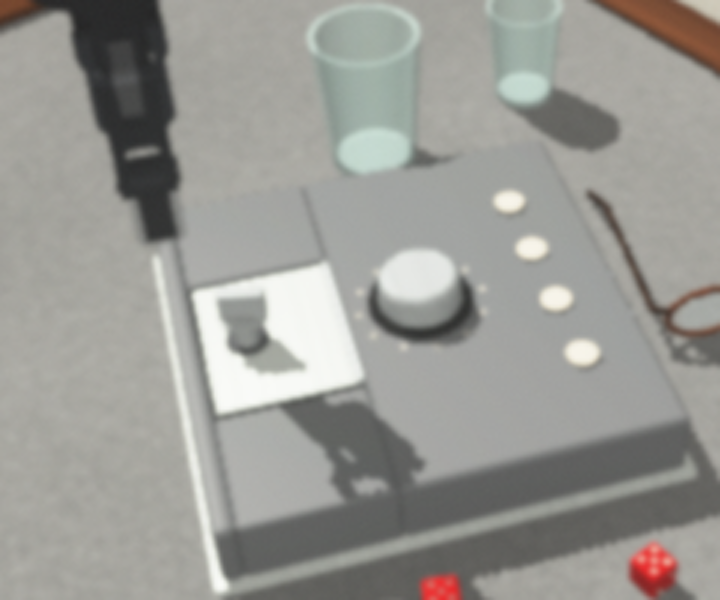

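```bash
python3 - <<'E'
from h import *
c=load('w6.png')
P=[onz(c,200+u/3,180+v/3,.082)[:2] for u,v in ((373,280),(406,286),(376,410),(340,402))]
P=np.array(P);print(P)
a=(P[0]+P[1])/2;b=(P[2]+P[3])/2;d=b-a;print('len',np.linalg.norm(d),'ctr',(a+b)/2,'yaw',np.arctan2(d[1],d[0]))
for u,v in ((307,305),(436,308),(371,243),(371,370)): print(onz(c,200+u/3,180+v/3,.065))
# cover edges yaw
a=onz(c,200+142/3,180+166/3,.045);b=onz(c,200+598/3,180+166/3,.045);e=onz(c,200+157/3,180+488/3,.045);f=onz(c,200+585/3,180+487/3,.045)
print(a,b,e,f,np.arctan2(*(a-b)[[0,1]]*[-1,1]) ,'widths',np.linalg.norm(a-b),np.linalg.norm(e-f),np.linalg.norm(a-e))
m=(a+b)/2;n=(e+f)/2;print(m,n,np.arctan2((n-m)[1],(n-m)[0]), m+(n-m)/np.linalg.norm(n-m)*.024)
s=manip.sense();r=s['tool_rot'];print('jaw',2*np.arctan2(r[1],r[0])-np.pi/2)
E
```

```text
[[0.49643706 0.09369635]
 [0.49993906 0.09867619]
 [0.52038253 0.08376832]
 [0.51614888 0.0783237 ]]
len 0.025146361016244893 ctr [0.50822688 0.08861614] yaw -0.6461106276778363
[0.50231247 0.07739408 0.065     ]
[0.51321661 0.10020792 0.065     ]
[0.49563141 0.09403488 0.065     ]
[0.52017004 0.08322334 0.065     ]
[0.46780983 0.05518551 0.045     ] [0.50618519 0.14093488 0.045     ] [0.53592702 0.02485041 0.045     ] [0.57448319 0.11160442 0.045     ] 2.720795126598258 widths 0.09394478549847307 0.09493596456676193 0.0745665566143217
[0.48699751 0.0980602  0.045     ] [0.55520511 0.06822742 0.045     ] -0.4123114937222501 [0.50898624 0.08844272 0.045     ]
jaw 1.1518507928711141
```

arm_command(
  rows=[
    [[15, -3, 0], -0.117, -0.2],
    [[16, -4, 0], -0.11, -0.2],
    [[0, 0, -20], 0, -0.2],
    [[0, 0, -25], 0, -0.2],
    [[0, 0, -20], 0, -0.2],
    [[0, 0, -15], 0, -0.2],
    [[0, 0, -10], 0, -0.2],
    [[0, 0, 0], 0, -0.2],
  ],
  squeeze=30,
)

```text
t: 10.22
tcp_pos: [0.5087, 0.0885, 0.0786]
tool_rot: [0.317, 0.948, -0.0, -0.001]
force: [-0.3, 0.6, 0.3]
finger_gap: 0.597
```

```bash
python3 - <<'E'
from h import *
s=manip.sense(); print(s['t'],s['tcp_pos'],s['force'],s['tool_rot'])
im,c=snap('wrist','w7.png')
cv2.imwrite('pics/w7c.png',cv2.resize(im[200:480,160:480],None,fx=2,fy=2,interpolation=cv2.INTER_CUBIC))
im,c=snap('side','s7.png')
cv2.imwrite('pics/s7c.png',cv2.resize(im[150:350,150:390],None,fx=3,fy=3,interpolation=cv2.INTER_CUBIC))
E
```

```text
10.225 [0.50872039 0.08853122 0.07860213] [-0.32831457  0.63605864  0.31384316] [ 3.16931736e-01  9.48448179e-01 -1.60529273e-04 -5.48939922e-04]
```

View pics/w7c.png

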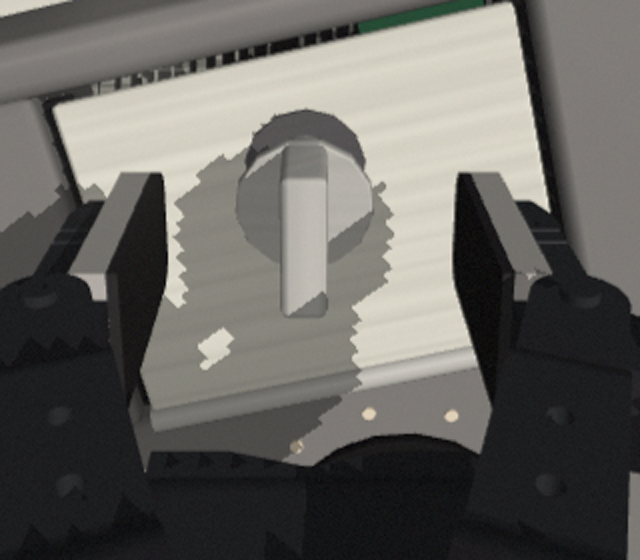

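View pics/s7c.png

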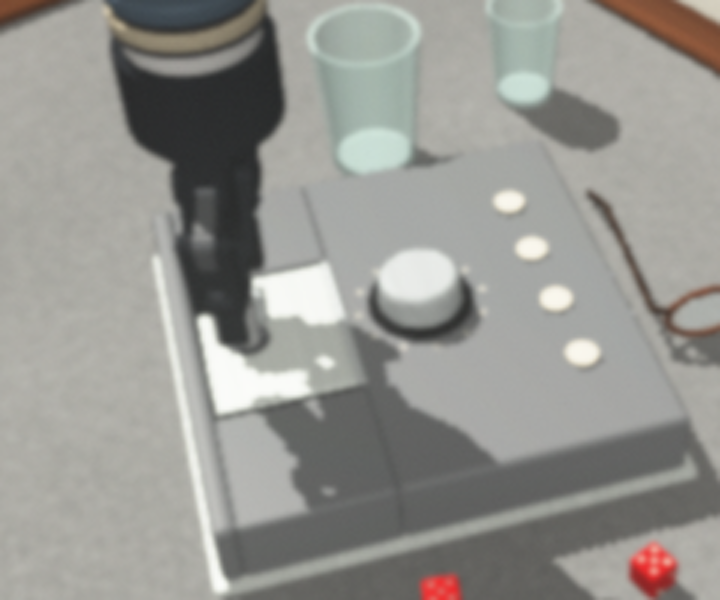

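arm_command(
  rows=[
    [[0, 0, 0], 0, 0.5],
    [[0, 0, 0], 0, 1],
    [[0, 0, 0], 0, 1],
    [[0, 0, 0], 0, 1],
    [[0, 0, 0], 0, 1],
  ],
)

```text
t: 10.95
tcp_pos: [0.5086, 0.0879, 0.0793]
tool_rot: [0.317, 0.949, -0.001, -0.0]
force: [-1.6, -5.4, 2.9]
finger_gap: 0.079
```

```bash
python3 - <<'E'
from h import *
s=manip.sense(); print(s['t'],s['tcp_pos'],s['force'],s['ft_torque'],s['finger_gap'])
E
```

```text
10.95 [0.5086225  0.08787381 0.0793042 ] [-1.60176315 -5.38697741  2.9288616 ] [-0.84200781  0.27768661 -0.00673186] 0.07920513501134152
```

arm_command(
  rows=[
    [[-0.3, -0.8, 0], 0, 1],
    [[0, 0, 0], 0, 1],
    [[0, 0, 0], 0, 1],
  ],
)

```text
t: 11.32
tcp_pos: [0.5086, 0.0877, 0.0792]
tool_rot: [0.317, 0.948, -0.0, -0.0]
force: [-2.1, -2.6, 3.2]
finger_gap: 0.088
```

arm_command(
  rows=[
    [[-0.2, -0.4, 0], 0.09, 1],
    [[0, 0, 0], 0.09, 1],
    [[0, 0, 0], 0.09, 1],
    [[0, 0, 0], 0.09, 1],
    [[0, 0, 0], 0.09, 1],
    [[0, 0, 0], 0, 1],
  ],
)

```text
t: 12.08
tcp_pos: [0.5086, 0.0877, 0.0791]
tool_rot: [0.098, 0.995, 0.0, 0.0]
force: [-0.8, -0.7, 3.1]
finger_gap: 0.084
```

```bash
cat > st.py <<'E'
from h import *
s=manip.sense(); r=s['tool_rot'];print(s['t'],s['tcp_pos'].round(5),s['force'].round(2),s['ft_torque'].round(3),s['finger_gap'],'jaw',2*np.arctan2(r[1],r[0])-np.pi/2)
E
python3 st.py; python3 - <<'E'
from h import *
im,c=snap('wrist','w8.png')
cv2.imwrite('pics/w8c.png',cv2.resize(im[200:480,160:480],None,fx=2,fy=2,interpolation=cv2.INTER_CUBIC))
E
```

```text
12.075 [0.50858 0.08772 0.07915] [-0.82 -0.67  3.11] [-0.03   0.167 -0.021] 0.0838000610667608 jaw 1.3747886456087848
```

View pics/w8c.png

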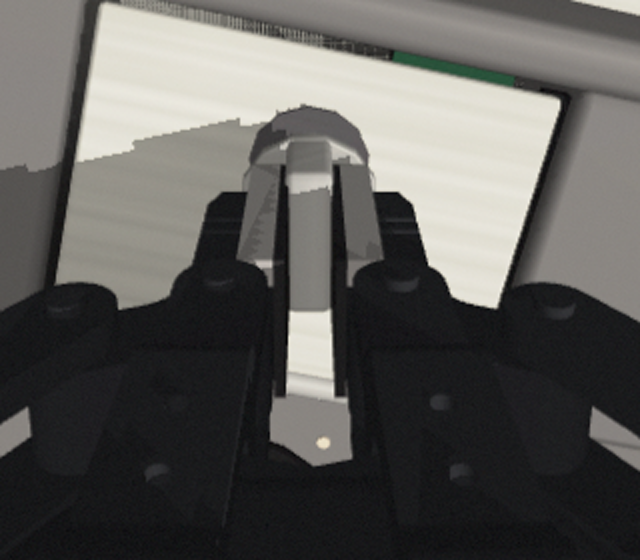

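arm_command(
  rows=[
    [[0, 0, -0.5], 0, 1],
    [[0, 0, -0.5], 0, 1],
    [[0, 0, 0], 0, 1],
  ],
)

```text
t: 12.5
tcp_pos: [0.5086, 0.0876, 0.0781]
tool_rot: [0.098, 0.995, 0.0, 0.0]
force: [-0.2, 1.4, 3.1]
finger_gap: 0.086
```

arm_command(
  rows=[
    [[0, 0, -0.5], 0, 1],
    [[0, 0, -0.5], 0, 1],
    [[0, 0, 0], 0, 1],
  ],
)

```text
t: 12.88
tcp_pos: [0.5086, 0.0875, 0.0771]
tool_rot: [0.097, 0.995, 0.0, 0.0]
force: [-2.0, 2.9, 3.9]
finger_gap: 0.083
```

arm_command(
  rows=[
    [[-0.2, 0.3, -0.5], 0, 1],
    [[0, 0, -0.5], 0, 1],
    [[0, 0, 0], 0, 1],
  ],
)

```text
t: 13.25
tcp_pos: [0.5085, 0.0876, 0.0761]
tool_rot: [0.097, 0.995, -0.0, 0.0]
force: [-0.5, 1.7, 4.3]
finger_gap: 0.081
```

arm_command(
  rows=[
    [[0, 0, -0.5], 0, 1],
    [[0, 0, -0.5], 0, 1],
    [[0, 0, 0], 0, 1],
  ],
)

```text
t: 13.62
tcp_pos: [0.5085, 0.0876, 0.0751]
tool_rot: [0.097, 0.995, -0.0, 0.0]
force: [-0.6, 2.2, 4.1]
finger_gap: 0.085
```

```bash
python3 st.py
```

```text
13.625 [0.50849 0.0876  0.07514] [-0.58  2.24  4.11] [ 0.392  0.003 -0.009] 0.08523007011800146 jaw 1.3760470760718637
```

arm_command(
  rows=[
    [[0, 0.2, -0.5], 0, 1],
    [[0, 0, -0.5], 0, 1],
    [[0, 0, 0], 0, 1],
  ],
)

```text
t: 14.0
tcp_pos: [0.5085, 0.0877, 0.0741]
tool_rot: [0.097, 0.995, -0.0, 0.0]
force: [-0.0, 0.7, 4.0]
finger_gap: 0.081
```

arm_command(
  rows=[
    [[0, 0.1, -0.5], 0, 1],
    [[0, 0, -0.5], 0, 1],
    [[0, 0, 0], 0, 1],
  ],
)

```text
t: 14.38
tcp_pos: [0.5085, 0.0877, 0.0732]
tool_rot: [0.097, 0.995, -0.0, 0.0]
force: [-0.4, -0.4, 4.7]
finger_gap: 0.078
```

arm_command(
  rows=[
    [[0, 0, -0.5], 0, 1],
    [[0, 0, -0.5], 0, 1],
    [[0, 0, 0], 0, 1],
  ],
)

```text
t: 14.75
tcp_pos: [0.5085, 0.0877, 0.0722]
tool_rot: [0.097, 0.995, -0.0, 0.0]
force: [-0.0, 0.5, 5.5]
finger_gap: 0.081
```

arm_command(
  rows=[
    [[0, 0, -0.5], 0, 1],
    [[0, 0, -0.5], 0, 1],
    [[0, 0, 0], 0, 1],
  ],
)

```text
t: 15.12
tcp_pos: [0.5085, 0.0877, 0.0713]
tool_rot: [0.097, 0.995, -0.0, 0.0]
force: [-1.0, -0.4, 6.5]
finger_gap: 0.082
```

arm_command(
  rows=[
    [[0, 0, -0.5], 0, 1],
    [[0, 0, -0.5], 0, 1],
    [[0, 0, 0], 0, 1],
  ],
)

```text
t: 15.5
tcp_pos: [0.5085, 0.0877, 0.0703]
tool_rot: [0.097, 0.995, -0.0, 0.0]
force: [-0.4, 0.2, 6.6]
finger_gap: 0.086
```

arm_command(
  rows=[
    [[0, 0, -0.5], 0, 1],
    [[0, 0, -0.5], 0, 1],
    [[0, 0, 0], 0, 1],
  ],
)

```text
t: 15.88
tcp_pos: [0.5085, 0.0877, 0.0693]
tool_rot: [0.097, 0.995, -0.0, 0.0]
force: [-0.7, -0.3, 6.2]
finger_gap: 0.083
```

```bash
python3 st.py
```

```text
15.875 [0.50852 0.08769 0.06933] [-0.65 -0.25  6.19] [0.015 0.013 0.001] 0.08265669167034978 jaw 1.3761584618916323
```

arm_command(
  rows=[
    [[0, 0, -0.5], 0, 1],
    [[0, 0, -0.5], 0, 1],
    [[0, 0, 0], 0, 1],
  ],
)

```text
t: 16.25
tcp_pos: [0.5085, 0.0877, 0.0684]
tool_rot: [0.097, 0.995, -0.0, 0.0]
force: [-0.2, 0.1, 7.5]
finger_gap: 0.08
```

arm_command(
  rows=[
    [[0, 0, -0.5], 0, 1],
    [[0, 0, -0.5], 0, 1],
    [[0, 0, 0], 0, 1],
  ],
)

```text
t: 16.62
tcp_pos: [0.5085, 0.0877, 0.0675]
tool_rot: [0.097, 0.995, -0.0, 0.0]
force: [-1.3, 0.4, 7.2]
finger_gap: 0.082
```

arm_command(
  rows=[
    [[0, 0, -0.5], 0, 1],
    [[0, 0, -0.5], 0, 1],
    [[0, 0, 0], 0, 1],
  ],
)

```text
t: 17.0
tcp_pos: [0.5085, 0.0877, 0.0665]
tool_rot: [0.097, 0.995, -0.0, 0.0]
force: [-0.9, -0.3, 8.4]
finger_gap: 0.079
```

arm_command(
  rows=[
    [[0, 0, -0.5], 0, 1],
    [[0, 0, 0], 0, 1],
  ],
)

```text
t: 17.25
tcp_pos: [0.5086, 0.0877, 0.0661]
tool_rot: [0.097, 0.995, -0.0, 0.0]
force: [-0.9, -0.2, 7.1]
finger_gap: 0.08
```

arm_command(
  rows=[
    [[0, 0, -0.5], 0, 1],
    [[0, 0, 0], 0, 1],
  ],
)

```text
t: 17.5
tcp_pos: [0.5086, 0.0877, 0.066]
tool_rot: [0.097, 0.995, -0.0, 0.0]
force: [-1.7, 0.1, 11.5]
finger_gap: 0.078
```

arm_command(
  rows=[
    [[0, 0, -0.5], 0, 1],
    [[0, 0, 0], 0, 1],
  ],
)

```text
t: 17.75
tcp_pos: [0.5086, 0.0877, 0.0659]
tool_rot: [0.097, 0.995, -0.0, 0.001]
force: [-1.2, 0.1, 15.4]
finger_gap: 0.084
```

arm_command(
  rows=[
    [[0, 0, 0.6], 0, 1],
    [[0, 0, 0], -0.08, 1],
    [[0, 0, 0], -0.08, 1],
    [[0, 0, 0], 0, 1],
  ],
)

```text
t: 18.25
tcp_pos: [0.5086, 0.0877, 0.066]
tool_rot: [0.177, 0.984, -0.0, 0.0]
force: [-0.7, -0.7, 11.0]
finger_gap: 0.084
```

```bash
python3 st.py
```

```text
18.25 [0.50857 0.08766 0.066  ] [-0.7  -0.69 11.03] [-0.026  0.183  0.041] 0.08381093980492893 jaw 1.215820114509965
```

arm_command(
  rows=[
    [[0, 0, 0], -0.1, 1],
    [[0, 0, 0], -0.1, 1],
    [[0, 0, 0], 0, 1],
  ],
)

```text
t: 18.62
tcp_pos: [0.5085, 0.0877, 0.066]
tool_rot: [0.274, 0.962, -0.0, 0.0]
force: [-1.8, -0.4, 10.4]
finger_gap: 0.08
```

```bash
python3 st.py
```

```text
18.625 [0.50854 0.08766 0.06599] [-1.78 -0.36 10.43] [ 0.004  0.118 -0.13 ] 0.08030934972252218 jaw 1.0157333572357086
```

arm_command(
  rows=[
    [[0, 0, 0], -0.1, 1],
    [[0, 0, 0], -0.1, 1],
    [[0, 0, 0], -0.1, 1],
    [[0, 0, 0], 0, 1],
  ],
)

```text
t: 19.12
tcp_pos: [0.5086, 0.0876, 0.066]
tool_rot: [0.415, 0.91, -0.0, 0.001]
force: [-1.6, -1.8, 10.3]
finger_gap: 0.082
```

```bash
python3 st.py
```

```text
19.125 [0.50859 0.08759 0.066  ] [-1.56 -1.77 10.29] [-0.115  0.189 -0.018] 0.08208431959439524 jaw 0.7158118539093596
```

arm_command(
  rows=[
    [[0, 0, 0], -0.08, 1],
    [[0, 0, 0], -0.08, 1],
    [[0, 0, 0], -0.06, 1],
    [[0, 0, 0], 0, 1],
  ],
)

```text
t: 19.62
tcp_pos: [0.5086, 0.0875, 0.066]
tool_rot: [0.512, 0.859, -0.0, 0.001]
force: [-1.3, -2.2, 11.2]
finger_gap: 0.082
```

```bash
python3 st.py
```

```text
19.625 [0.50855 0.08754 0.06599] [-1.28 -2.18 11.2 ] [-0.141  0.157 -0.058] 0.08190859531295855 jaw 0.4961010069444831
```

arm_command(
  rows=[
    [[0, 0, 0], -0.06, 1],
    [[0, 0, 0], -0.06, 1],
    [[0, 0, 0], -0.06, 1],
    [[0, 0, 0], 0, 1],
  ],
)

```text
t: 20.12
tcp_pos: [0.5085, 0.0875, 0.066]
tool_rot: [0.587, 0.81, -0.0, 0.001]
force: [-1.1, -1.0, 10.6]
finger_gap: 0.082
```

```bash
python3 st.py
```

```text
20.125 [0.50853 0.08751 0.06599] [-1.1  -1.02 10.57] [-0.073  0.117 -0.052] 0.08206086170555478 jaw 0.3161437325279808
```

arm_command(
  rows=[
    [[0, 0, 0], -0.07, 1],
    [[0, 0, 0], -0.07, 1],
    [[0, 0, 0], -0.07, 1],
    [[0, 0, 0], 0, 1],
  ],
)

```text
t: 20.62
tcp_pos: [0.5085, 0.0875, 0.066]
tool_rot: [0.669, 0.744, -0.0, 0.001]
force: [-1.9, -0.5, 9.4]
finger_gap: 0.082
```

```bash
python3 st.py
```

```text
20.625 [0.50851 0.0875  0.066  ] [-1.94 -0.53  9.36] [-0.205  0.153 -0.012] 0.08158143533550809 jaw 0.10617837578215661
```

arm_command(
  rows=[
    [[0, 0, 0], -0.07, 1],
    [[0, 0, 0], -0.07, 1],
    [[0, 0, 0], -0.05, 1],
    [[0, 0, 0], 0, 1],
  ],
)

```text
t: 21.12
tcp_pos: [0.5085, 0.0874, 0.066]
tool_rot: [0.736, 0.677, 0.0, 0.001]
force: [-1.3, -1.7, 10.9]
finger_gap: 0.084
```

```bash
python3 st.py
```

```text
21.125 [0.50849 0.08745 0.06599] [-1.26 -1.7  10.89] [-0.246  0.183 -0.006] 0.08425594100078612 jaw -0.08377404034513525
```

arm_command(
  rows=[
    [[0, 0, 0], -0.03, 1],
    [[0, 0, 0], -0.03, 1],
    [[0, 0, 0], 0, 1],
  ],
)

```text
t: 21.5
tcp_pos: [0.5085, 0.0875, 0.066]
tool_rot: [0.756, 0.655, 0.0, 0.001]
force: [-0.8, -0.7, 10.4]
finger_gap: 0.084
```

```bash
python3 st.py
```

```text
21.5 [0.50848 0.08747 0.066  ] [-0.78 -0.72 10.42] [-0.233  0.136  0.016] 0.0835431471559271 jaw -0.14357305441367085
```

arm_command(
  rows=[
    [[0, 0, 0], -0.03, 1],
    [[0, 0, 0], -0.01, 1],
    [[0, 0, 0], 0, 1],
  ],
)

```text
t: 21.88
tcp_pos: [0.5085, 0.0875, 0.066]
tool_rot: [0.769, 0.639, 0.0, 0.001]
force: [-2.4, -1.3, 11.4]
finger_gap: 0.08
```

```bash
python3 st.py
```

```text
21.875 [0.50847 0.08748 0.06601] [-2.35 -1.28 11.36] [-0.187  0.149  0.001] 0.08038749266027442 jaw -0.18338785703161142
```

arm_command(
  rows=[
    [[0, 0, 0.5], 0, 1],
    [[0, 0, 0.5], 0, 1],
    [[0, 0, 0.5], 0, 1],
    [[0, 0, 0.5], 0, 1],
    [[0, 0, 0], 0, 1],
  ],
)

```text
t: 22.5
tcp_pos: [0.5085, 0.0875, 0.0676]
tool_rot: [0.769, 0.639, -0.0, 0.0]
force: [-0.5, -0.8, 9.1]
finger_gap: 0.08
```

arm_command(
  rows=[
    [[0, 0, 0.5], 0, 1],
    [[0, 0, 0.5], 0, 1],
    [[0, 0, 0], 0, 1],
  ],
)

```text
t: 22.88
tcp_pos: [0.5084, 0.0875, 0.0685]
tool_rot: [0.769, 0.639, -0.0, 0.0]
force: [-0.6, -0.8, 7.6]
finger_gap: 0.079
```

arm_command(
  rows=[
    [[0, 0, 0.5], 0, 1],
    [[0, 0, 0.5], 0, 1],
    [[0, 0, 0], 0, 1],
  ],
)

```text
t: 23.25
tcp_pos: [0.5084, 0.0875, 0.0695]
tool_rot: [0.769, 0.639, -0.0, 0.0]
force: [-0.6, -0.9, 6.8]
finger_gap: 0.083
```

```bash
python3 st.py
```

```text
23.25 [0.50845 0.08747 0.06951] [-0.61 -0.88  6.78] [-0.159 -0.003  0.026] 0.08348161317522544 jaw -0.18343147183599862
```

arm_command(
  rows=[
    [[0, 0, 0.3], 0, 1],
    [[0, 0, 0], 0, 1],
  ],
)

```text
t: 23.5
tcp_pos: [0.5084, 0.0875, 0.0696]
tool_rot: [0.769, 0.639, -0.0, 0.0]
force: [-1.2, -2.8, 5.6]
finger_gap: 0.082
```

arm_command(
  rows=[
    [[0, 0, 0.3], 0, 1],
    [[0, 0, 0], 0, 1],
  ],
)

```text
t: 23.75
tcp_pos: [0.5084, 0.0876, 0.0696]
tool_rot: [0.769, 0.639, -0.0, 0.0]
force: [0.2, -3.5, 2.2]
finger_gap: 0.081
```

```bash
python3 st.py; python3 - <<'E'
from h import *
im,c=snap('wrist','w9.png')
cv2.imwrite('pics/w9c.png',cv2.resize(im[200:480,160:480],None,fx=2,fy=2,interpolation=cv2.INTER_CUBIC))
im,c=snap('side','s9.png')
cv2.imwrite('pics/s9c.png',cv2.resize(im[170:320,180:330],None,fx=4,fy=4,interpolation=cv2.INTER_CUBIC))
E
```

```text
23.75 [0.50841 0.08755 0.06964] [ 0.16 -3.49  2.19] [-0.557 -0.116 -0.043] 0.08114190162643586 jaw -0.18365139849480205
```

View pics/w9c.png

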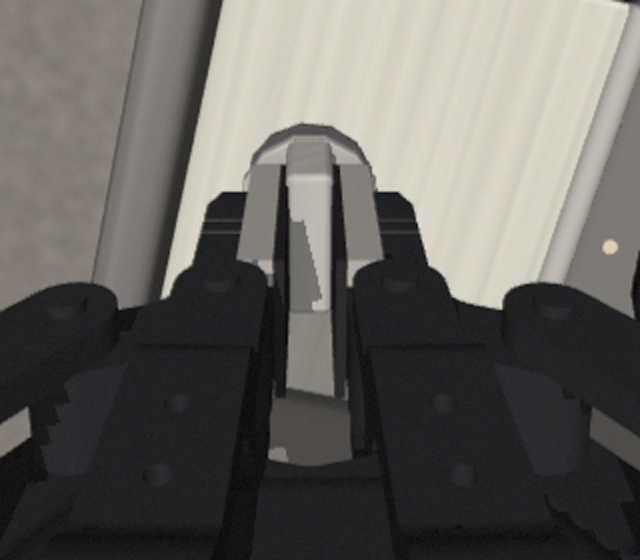

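View pics/s9c.png

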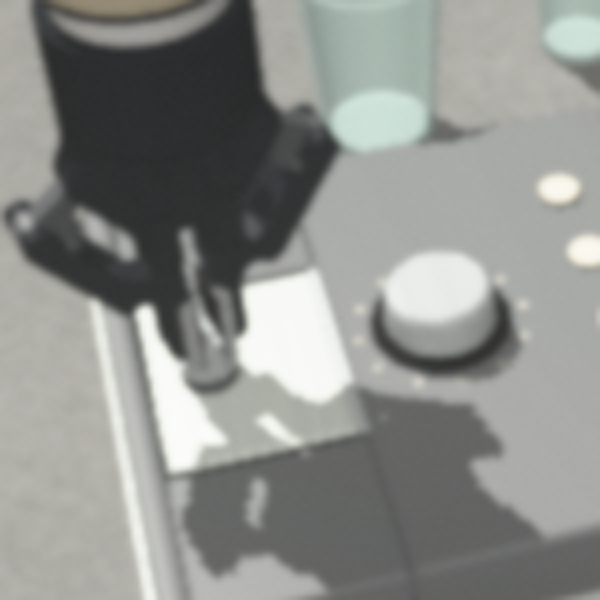

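arm_command(
  rows=[
    [[0, -0.4, 0.2], 0, 1],
    [[0, 0, 0], 0, 1],
    [[0, 0, 0], 0, 0.7],
    [[0, 0, 0], 0, 0.3],
    [[0, 0, 0], 0, 0],
    [[0, 0, 0], 0, -0.2],
    [[0, 0, 10], 0, -0.2],
    [[0, 0, 20], 0, -0.2],
    [[0, 0, 30], 0, -0.2],
    [[0, 0, 40], 0, -0.2],
    [[0, 0, 10], 0, -0.2],
    [[0, 0, 0], 0, -0.2],
  ],
)

```text
t: 25.35
tcp_pos: [0.5084, 0.0875, 0.1807]
tool_rot: [0.769, 0.639, 0.001, 0.001]
force: [-0.6, 0.4, -0.2]
finger_gap: 0.6
```

arm_command(
  rows=[
    [[-25, 11, 0], 0.17, -0.2],
    [[0, 0, 0], 0.17, -0.2],
    [[0, 0, 0], 0.17, -0.2],
    [[0, 0, 0], 0.17, -0.2],
    [[0, 0, 0], 0.17, -0.2],
    [[0, 0, 0], 0.17, -0.2],
    [[0, 0, 0], 0.17, -0.2],
    [[0, 0, 0], 0.15, -0.2],
    [[0, 0, 0], 0, -0.2],
    [[0, 0, 0], 0, -0.2],
  ],
)

```text
t: 26.6
tcp_pos: [0.4827, 0.0985, 0.1792]
tool_rot: [0.207, 0.978, -0.0, -0.001]
force: [0.1, 0.0, -0.1]
finger_gap: 0.6
```

```bash
python3 st.py; python3 - <<'E'
from h import *
im,c=snap('wrist','w10.png')
cv2.imwrite('pics/w10c.png',cv2.resize(im[160:400,180:460],None,fx=2.5,fy=2.5,interpolation=cv2.INTER_CUBIC))
im,c=snap('side','s10.png')
cv2.imwrite('pics/s10c.png',cv2.resize(im[140:350,150:390],None,fx=2.8,fy=2.8,interpolation=cv2.INTER_CUBIC))
im,c=snap('top','t10.png')
cv2.imwrite('pics/t10c.png',cv2.resize(im[140:380,190:440],None,fx=2.5,fy=2.5,interpolation=cv2.INTER_CUBIC))
E
```

```text
26.6 [0.48269 0.09851 0.17919] [ 0.12  0.03 -0.14] [0.003 0.08  0.043] 0.6004860860012701 jaw 1.153790650854297
```

View pics/w10c.png

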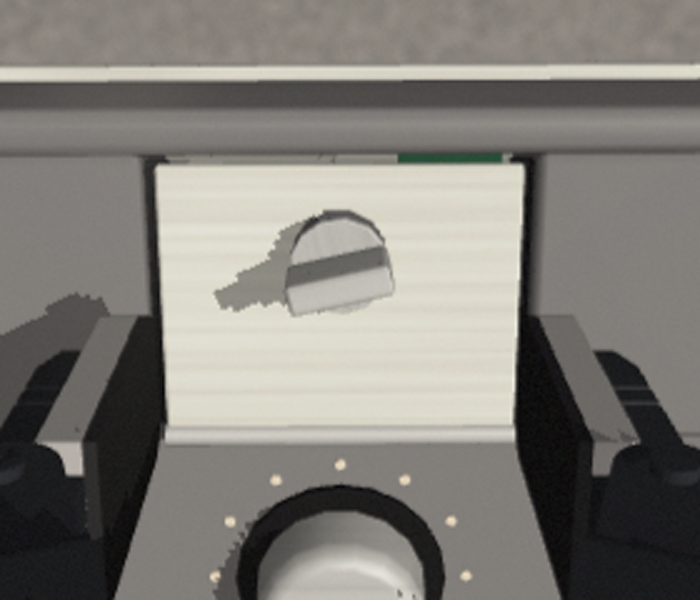

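View pics/s10c.png

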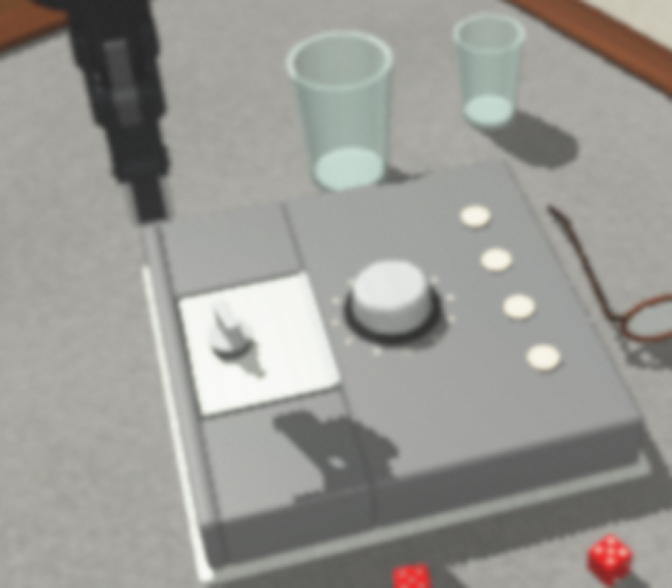

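View pics/t10c.png

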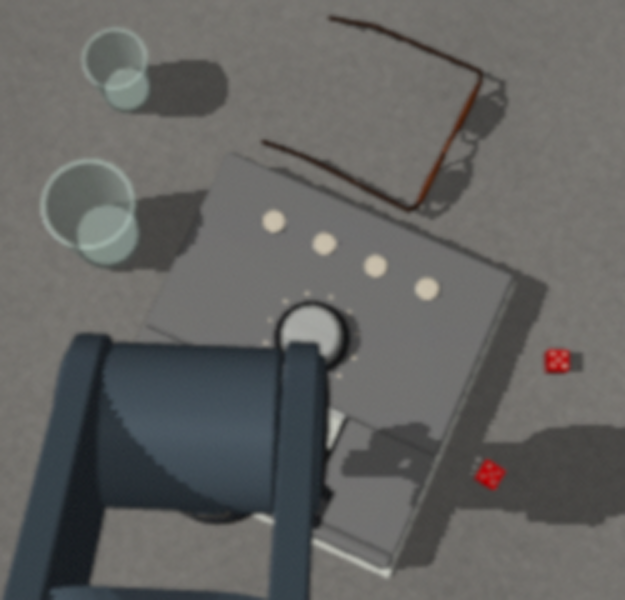

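```bash
python3 -c "
from h import *
c=load('w10.png')
a=onz(c,180+286/2.5,160+290/2.5,.0725);b=onz(c,180+389/2.5,160+265/2.5,.0725);d=a-b;print(np.linalg.norm(d),-.415-np.arctan2(d[1],d[0]))
print(manip.sign_off())"
```

```text
0.02510695746937083 1.3193985058020388
the job is handed in; nothing more can be done
None
```

The cover is shut and the stud is locked. I handed the job in at about t = 27 s; no verdict came back.

- **Cover:** I pushed it down with closed fingers on the bare part of its face until it met a firm stop at about 17 N. The later pictures show it lying flush.
- **Slot:** Before shutting the cover I saw the slot with the wrist camera, at about -0.22 rad. I gripped the wing at about +0.23 rad, turned it to line up, and pressed in small steps. The bar passed through with only the spring's force and stood on the bottom at about 13 mm, with the bottom bearing only about 7 N of the press.
- **Lock:** I turned it 1.56 rad clockwise; measured torque stayed at or below 0.13 N m. As I eased off, the stud rose about 3.6 mm and then held, so it sits about 9.5 mm in. The rise is about at the top of the stated 2 to 3.5 mm, within what I can measure.
- **Last checks:** After letting go and backing off, the wing still measures about 1.32 rad and the stud is still in. Force on the tool is about zero. By eye, the dice, glasses and tumbler have not moved; I did not measure this.
- **Disagreement:** The first two-camera estimate of the hub's position was about 3 to 4 mm off from the wrist view. I used the wrist view for the grasp, and it lined up.

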